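# Fit the snap ring on the turntable spindle

## Task

The carrier flange of the seedling turntable is not fully down on its spindle: press it down until it is fully home on its shoulder. Then take the snap-ring pliers off their rest by the handles, squeeze them fully so that the ring on their tips is spread, and keeping it spread slide the ring level down over the spindle until it surrounds the groove just above the flange hub. Finish there without letting go: keep holding the squeezed pliers so that the open ring stays level round the groove, at most resting lightly on the hub, and leave the other things on the bench alone.

Things in the scene. Friction and masses are not known exactly. Their poses are not given: they have to be found in the camera images.
- flange (a joint): how far the carrier flange stands above its seat, m: 0 = fully home on its shoulder; starts 0.005 to 0.0095 proud. The flange is a bare aluminium disc, 100 mm diameter, 10 mm thick, with a hub boss of 46 mm diameter rising 12 mm above the disc's upper face; it slides straight down the vertical spindle with a tight fit (about 8 N moves it down) and stays where it is left
- flange_top (a point): point on the spindle axis at the height of the upper face of the flange's 100 mm disc (12 mm below its hub's top); moves with the flange, 86 mm above the bench when home. z up. The disc can be pressed beside the hub, 23 to 50 mm from the axis, on both sides
- groove (a point): on the axis of the fixed upright steel spindle (32 mm diameter), at mid-height of its groove, 100.5 mm above the bench; the groove is 29 mm in diameter and 5 mm high, its lower edge level with the top of the flange hub when the flange is home
- spindle_top (a point): centre of the spindle's upper end, 11.5 mm above the groove's middle; the last 3 mm are chamfered to 26 mm diameter
- plier_grip (a point): grip point of the loose snap-ring pliers: midway between the open handles, half-way up them (14 mm high), 52 mm above the bench. x points along the pliers to jaws and ring, z up, y across the handles: grip across y. Over their outsides the open handles are 50 mm apart here (47 mm at 11 mm nearer the jaws, 54 mm at 11 mm farther back); squeezed to the stop they are parallel, 32 mm apart
- ring_center (a point): centre of the snap ring's opening when fully spread, at mid-thickness (relaxed, its own centre is 3 mm ahead and 1.5 mm to +y of this point). Steel, 2.5 mm thick, it hangs level on the bent-down tips ahead of the jaws, 24 mm below the handles' mid-height. Inside diameter 29 mm relaxed, 35 mm spread (43 mm outside). Spread, it is 135 mm ahead of the grip point. z is its upward normal
- plier_arm (a joint): how far the pliers are squeezed, rad: 0 = relaxed (handles open, ring closed), 0.30 = handles squeezed to the stop, ring fully spread; about 0.17 lets the ring just pass the spindle. A spring opens them: at the grip point about 5 N starts and 13 N completes the squeeze. The ring's lugs stay on the tips
- rest: steel rest that carries the pliers level, fixed: a 150 x 110 mm plate with two cross rods 45 mm up, 52 mm before and behind its middle, each ending in upright posts 48 mm to the sides and 57 mm high; between the rods all is free beside and below the handles down to the plate. Origin under its middle, x along the pliers
- drive: turntable drive, fixed: a low cream box with grey top, 190 x 160 mm, 66 mm high, control panel facing its -x; origin on the bench under the spindle
- pliers: half of the pliers with the +y handle, carrying the other half and the ring; about 200 g, 185 mm long, steel, black sleeved handles. Origin at the pivot, 62 mm ahead (+x) of the grip point, level with the handles' underside, 7 mm below their mid-height. Handles reach 65 mm behind the grip point. This half (and the point plier_grip) turns up to 0.15 rad against the pliers' midline when squeezed
- screwdriver_grip (a point): screwdriver, a bystander lying on the bench, 200 mm long; point on its handle
- shim_mid (a point): brass shim washer, a bystander lying flat on the bench, 52 mm outside diameter, 4 mm thick; its centre
- spanner: spanner, a bystander lying on the bench, 180 mm long; origin at its middle underneath
- beaker: glass beaker, a bystander, 70 mm diameter, 95 mm high; origin under its middle
- amber_bottle: amber bottle, a bystander, 60 mm diameter, 125 mm high; origin under its middle
- white_jar: white jar with red cap, a bystander, 72 mm diameter, 100 mm high; origin under its middle
- small_jar: small white jar with orange cap, a bystander, 44 mm diameter, 62 mm high; origin under its middle
- tube_rack: white rack with capped tubes, fixed, 85 x 150 mm, 58 mm high; it stands on the other side of the drive from the rest; origin under its middle
Not all that is in view belongs to the job. Leave any purple look-alike of the pliers alone.

How it is judged:
By the outcome, as a careful person would: the job done as asked, in the order asked, and still so for the second after the job is handed in, while the arm keeps its last pose, push and grip.
It also fails if it takes over 53 s, if anything falls off the work surface, if the arm or the gripper's body presses on something with over 40 N, if the wrist force passes 120 N, or if a joint passes its speed limit or range.

## Robot

A 6-joint arm with a two-finger parallel gripper is mounted at the origin on the work surface. World frame = base frame: x ahead of the robot, y to its left, z up, the work surface at z = 0. Lengths are in m, angles in rad, forces in N, time in s.
With the tool pointing down it reaches from about 0.325 to 0.75 m from the base axis. Payload 7.6 kg.
Tool frame: the origin (TCP) lies midway between the tips of the shut fingers; the grasp point (between the pads) lies 19 mm behind it; z points along the fingers, y is the direction in which the jaws open and shut (so a half turn about z gives the same grasp; the last joint's range is limited). The gripper opens to 85 mm and grips with 20 to 120 N. Pads are 22 mm wide; open, the fingers measure 114 mm over their backs; the gripper's body (76 mm by 85 mm) begins 54 mm behind the grasp point. The pads swing forward as they close: fully open they stand 13 mm farther back than shut.
Start: joints at [-1.263, 0.052, 1.401, -0, 1.689, -0.07], TCP at [0.194, -0.488, 0.231] pointing down, gripper open.
Joint ranges: [-2.9, 2.9], [-0.91, 2.17], [0.12, 2.37], [-1.06, 4.2], [0.26, 2.73], [-2.93, 2.93]. Speed limits (rad/s): [2.57, 2.57, 3.01, 3.14, 3.14, 3.14].

## Interface

Orientations are given as [roll, pitch, yaw] about the fixed x, y, z axes, in that order (R = Rz(yaw) Ry(pitch) Rx(roll)).
In Python, from cell import robot gives the robot as it stands.
- The arm moves only by the shell command python3 -m handwheel 'ROWS' [OPENING] [FORCE]. ROWS is JSON, a list of rows, each an object of numbers: "tx", "ty", "tz": the shift along the tool's x, y, z in cm; "roll": the turn about the tool's z in rad. A call has 1 to 10 rows; each row is the pose to reach, as a shift and turn from the pose commanded when the call began, along the tool's axes at that moment; what a row does not reach only later rows make up. A row lasts 1/8 s, in which the tool goes at most 62.5 mm and 10.7 degrees, less where a joint would pass 70% of its speed; a pose out of reach is approached as far as the arm can. A call with a gripper value outside its range is refused whole. OPENING is the gripper command: -1 is fully open, 1 is shut, values between are in proportion, set as the call begins (- or left out, the last holds). The fingers move at their own pace and stop on an object; FORCE is the grip in N (left out, the last holds). Time passes only in rows, so rows that repeat a pose let the fingers close. It gives the time, the measured TCP pose, the force and the opening at its end, in the units of the state.
- robot.sense(): the state, without advancing time (a new reading comes with each control period).
- robot.get_image(name): name is "side" or "top" or "wrist"; returns a dict with "img" (400x640x3 uint8, red, green, blue), "z_map" (400x640 float32, m along the optical axis (not along the pixel's ray), 0 where there is no reading), "intrinsics" (3x3 intrinsics, pixels), "extrinsics" (4x4, takes a point from camera to world coordinates). Camera axes: x right, y down, z forward; pixel columns grow to the right and rows downward; lengths in m; the calibration is good to about 2 mm. A picture is of the moment at which its call begins.
- robot.close_job(): hands the job in, once; it reports no verdict.
The state is a dict: "clock": time; "joint_pos": joint angles; "joint_vel": joint speeds; "tau": joint torques, N m; "eef_pos": TCP position; "orientation": TCP orientation; "contact_force": force on the tool from outside, world axes, zero at the start; "moment": the same for the moment, N m; "opening": finger opening in m.
Only numpy, scipy, OpenCV 4.12 (cv2) and the standard library are available. Lean on these libraries where they do the work, as an engineer would, in place of code of your own. Each camera call takes 0.05 s, during which the arm holds its last target.

## Working session

There is one attempt and no reset: what is moved stays moved. The work goes in short steps, Python scripts to look and compute and a shell command to move; the robot and the scene stay as the last step left them, time stands still between calls to the robot, and variables do not carry over. Pictures are saved under pics/ and viewed, and the job is handed in when it is done.

```bash
ls; mkdir -p pics
python3 - <<'E'
from cell import robot
import cv2,pickle
s=robot.sense();print({k:s[k] for k in('clock','eef_pos','orientation','contact_force','opening')})
for n in('top','side','wrist'):
    d=robot.get_image(n);pickle.dump(d,open(f'pics/{n}0.pkl','wb'));cv2.imwrite(f'pics/{n}0.png',d['img'][:,:,::-1])
    print(n,d['intrinsics'].tolist(),d['extrinsics'].round(3).tolist())
E
```

```text
pics
{'clock': 0.0, 'eef_pos': array([ 0.19359402, -0.48767458,  0.23046596]), 'orientation': array([-3.14001617e+00, -1.23594371e-04,  3.77800220e-01]), 'contact_force': array([ 0.20546707, -0.34214116,  0.53661936]), 'opening': 0.08538710366446818}
top [[501.91569545858, 0.0, 309.2305229370955], [0.0, 501.91569545858, 194.53846860380366], [0.0, 0.0, 1.0]] [[-0.086, -0.974, 0.208, 0.222], [-0.996, 0.085, -0.016, -0.027], [-0.002, -0.208, -0.978, 1.272], [0.0, 0.0, 0.0, 1.0]]
side [[432.56959013814514, 0.0, 321.14481558025426], [0.0, 432.56959013814514, 192.1025723847875], [0.0, 0.0, 1.0]] [[-0.728, -0.381, 0.57, -0.208], [-0.686, 0.419, -0.595, 0.712], [-0.012, -0.824, -0.566, 0.818], [0.0, 0.0, 0.0, 1.0]]
wrist [[315.7835611017056, 0.0, 314.65798930743057], [0.0, 315.7835611017056, 198.0198600459024], [0.0, 0.0, 1.0]] [[0.369, -0.89, -0.266, 0.261], [-0.929, -0.355, -0.103, -0.462], [-0.002, 0.285, -0.958, 0.373], [0.0, 0.0, 0.0, 1.0]]
```

View pics/top0.png

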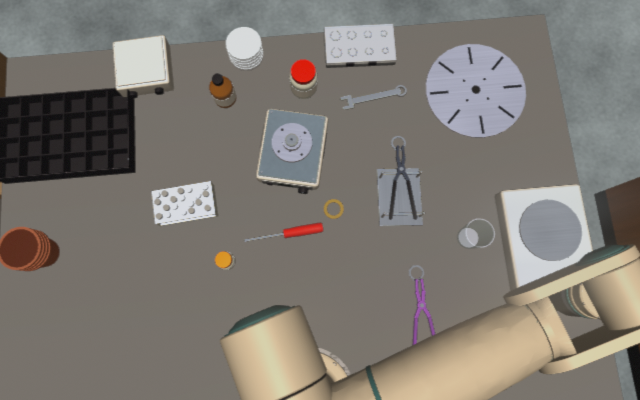

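View pics/side0.png

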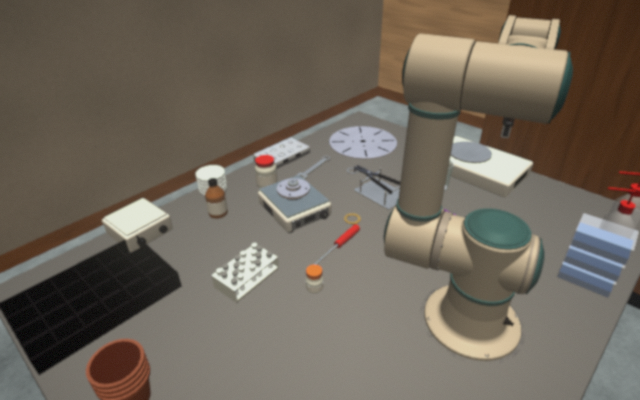

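View pics/wrist0.png

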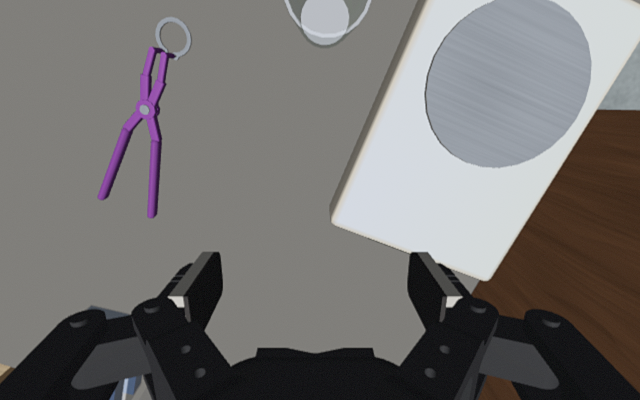

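The top view shows two candidates for the pliers. The black ones lie on a steel rest at about (400,180), and the purple look-alike is on the bench at about (420,305). The black pair on the rest fits the description. The drive and spindle are at (292,140). I'll confirm with an enlarged crop.

```bash
cat > h.py <<'E'
import numpy as np,cv2
def ray(d,uv,z):
    K=d['intrinsics'];E=d['extrinsics'];v=E[:3,:3]@np.linalg.inv(K)@np.array([uv[0],uv[1],1.])
    o=E[:3,3];return o+v*(z-o[2])/v[2]
def proj(d,p):
    E=np.linalg.inv(d['extrinsics']);c=E[:3,:3]@np.array(p)+E[:3,3];q=d['intrinsics']@c;return q[:2]/q[2]
def cloud(d):
    z=d['z_map'];v,u=np.mgrid[:400,:640];K=d['intrinsics'];E=d['extrinsics']
    P=np.stack([(u-K[0,2])/K[0,0]*z,(v-K[1,2])/K[1,1]*z,z],-1)
    W=P@E[:3,:3].T+E[:3,3];W[z==0]=np.nan;return W
E
python3 - <<'E'
from h import *;import pickle
d=pickle.load(open('pics/top0.pkl','rb'))
im=d['img'][:,:,::-1]
a=cv2.resize(im[95:205,240:350],(440,440),interpolation=cv2.INTER_CUBIC)
b=cv2.resize(im[130:240,350:440],(360,440),interpolation=cv2.INTER_CUBIC)
cv2.imwrite('pics/crop0.png',np.hstack([a,b]))
W=cloud(d)
for u,v in[(292,140),(300,150),(281,150),(275,165),(401,165),(395,195),(411,205),(398,141)]:print(u,v,W[v,u].round(4),)
print(ray(d,(291,140),.112),ray(d,(400,165),.052))
E
```

```text
292 140 [ 0.606  -0.0164  0.1133]
300 150 [ 0.5854 -0.0337  0.0932]
281 150 [0.5903 0.0127 0.0906]
275 165 [0.5615 0.0315 0.0623]
401 165 [ 0.5355 -0.2826  0.057 ]
395 195 [ 0.4607 -0.2584  0.0563]
411 205 [ 0.4323 -0.2947  0.056 ]
398 141 [ 0.6165 -0.295  -0.0007]
[ 0.60664047 -0.01396741  0.112     ] [ 0.53705224 -0.28117107  0.052     ]
```

View pics/crop0.png

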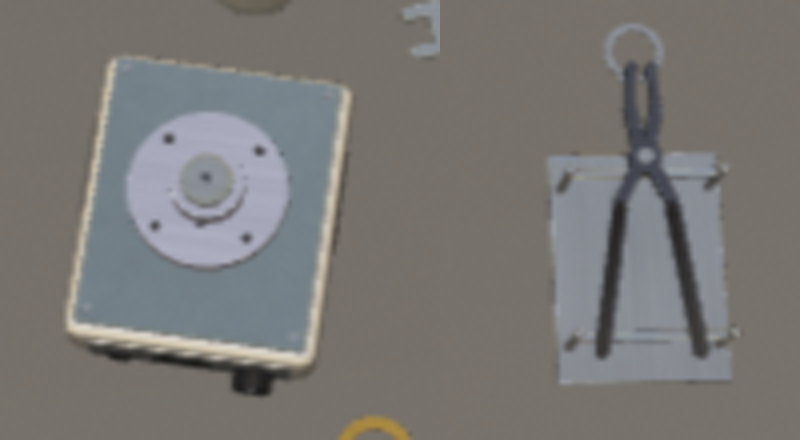

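The crop confirms it: the black pliers sit on the steel rest at (400,180) with the ring ahead at (398,141), and the drive spindle is at (291.5,139.7). The purple pair lies flat on the bench and stays untouched. Next are rough poses, then the move over to the spindle.

Run:
```python
from h import *;import pickle
d=pickle.load(open('pics/top0.pkl','rb'))
W=cloud(d);sub=np.zeros((400,640),bool);sub[100:200,250:340]=1
m=sub&(W[...,2]>.107)
print('spindle top cloud',np.nanmedian(W[m],0),m.sum(),np.nanmean(W[m],0))
m=sub&(W[...,2]>.088)&(W[...,2]<.098);print('disc z',np.nanpercentile(W[m][:,2],[10,50,90]),m.sum())
g=cv2.cvtColor(d['img'],cv2.COLOR_RGB2GRAY).astype(int)
sub[:]=0;sub[135:225,385:418]=1
m=sub&(W[...,2]>.05)&(g<75)
P=W[m];print(m.sum(),P[:,2].min(),P[:,2].max())
# edges per x slice: handles
for x in np.arange(.41,.56,.012):
    q=P[abs(P[:,0]-x)<.006]
    if len(q):print(round(x,3),q[:,1].min().round(4),q[:,1].max().round(4),q[:,1].mean().round(4))
s=pickle.load(open('pics/side0.pkl','rb'));W=cloud(s);m=(W[...,2]>.107)&(abs(W[...,0]-.607)<.03)&(abs(W[...,1]+.014)<.03);print('side',np.nanmean(W[m],0),m.sum())
```

```text
spindle top cloud [ 0.60802279 -0.01495498  0.11181092] 137 [ 0.60805049 -0.01498503  0.11204599]
disc z [0.08935274 0.09211507 0.09522551] 930
353 0.050629877659958744 0.06625542025219744
0.41 -0.3011 -0.237 -0.269
0.422 -0.302 -0.24 -0.2707
0.434 -0.301 -0.242 -0.2739
0.446 -0.2995 -0.2452 -0.2735
0.458 -0.2987 -0.2472 -0.2731
0.47 -0.2986 -0.2519 -0.2755
0.482 -0.2974 -0.2551 -0.2767
0.494 -0.297 -0.2567 -0.2765
0.506 -0.2932 -0.263 -0.2796
0.518 -0.2876 -0.2698 -0.2779
0.53 -0.2854 -0.2708 -0.2766
0.542 -0.2895 -0.2729 -0.2806
0.554 -0.2909 -0.2722 -0.2805
side [ 0.60352966 -0.01206511  0.11005305] 51
```

```bash
python3 -m handwheel '[{"tx":56,"ty":-28.8,"roll":0.58},{"tx":56,"ty":-28.8,"roll":0.58},{"tx":56,"ty":-28.8,"roll":0.58},{"tx":56,"ty":-28.8,"roll":0.58},{"tx":56,"ty":-28.8,"roll":0.58},{"tx":56,"ty":-28.8,"roll":0.58},{"tx":56,"ty":-28.8,"roll":0.58},{"tx":56,"ty":-28.8,"roll":0.58},{"tx":56,"ty":-28.8,"roll":0.58},{"tx":56,"ty":-28.8,"roll":0.58}]' -0.45 30
```

```text
$[0]: bad value
```

```bash
python3 -m handwheel '[{"tx":5.5,"ty":-2.8,"roll":0.15},{"tx":11,"ty":-5.7,"roll":0.3},{"tx":16.5,"ty":-8.6,"roll":0.45},{"tx":22,"ty":-11.5,"roll":0.58},{"tx":27.5,"ty":-14.4,"roll":0.58},{"tx":33,"ty":-17.2,"roll":0.58},{"tx":38.5,"ty":-20,"roll":0.58},{"tx":44,"ty":-22.9,"roll":0.58},{"tx":50,"ty":-25.8,"roll":0.58},{"tx":55.8,"ty":-28.8,"roll":0.58}]' -0.45 30
```

```text
$[0]: bad value
```

```bash
python3 -m handwheel '[{"tx":5.5,"ty":-2.8,"tz":0,"roll":0.15},{"tx":11,"ty":-5.7,"tz":0,"roll":0.3},{"tx":16.5,"ty":-8.6,"tz":0,"roll":0.45},{"tx":22,"ty":-11.5,"tz":0,"roll":0.58},{"tx":27.5,"ty":-14.4,"tz":0,"roll":0.58},{"tx":33,"ty":-17.2,"tz":0,"roll":0.58},{"tx":38.5,"ty":-20,"tz":0,"roll":0.58},{"tx":44,"ty":-22.9,"tz":0,"roll":0.58},{"tx":50,"ty":-25.8,"tz":0,"roll":0.58},{"tx":55.8,"ty":-28.8,"tz":0,"roll":0.58}]' -0.45 30
```

```text
clock: 1.4
eef_pos: [0.6026, -0.018, 0.231]
orientation: [3.141, 0.0, -0.202]
contact_force: [1.3, -0.2, 0.1]
opening: 0.0621
```

```bash
cat > shot.py <<'E'
import sys,cv2,pickle;from cell import robot
n,t=sys.argv[1:3];d=robot.get_image(n);pickle.dump(d,open(f'pics/{n}{t}.pkl','wb'));cv2.imwrite(f'pics/{n}{t}.png',d['img'][:,:,::-1])
s=robot.sense();print(round(s['clock'],3),s['eef_pos'].round(4),s['orientation'].round(4),s['contact_force'].round(1),round(s['opening'],4))
E
python3 shot.py wrist 1
```

```text
1.45 [ 0.6052 -0.0121  0.2288] [-3.1388e+00  2.0000e-03 -1.9680e-01] [ 0.5  4.4 -0.7] 0.0619
```

View pics/wrist1.png

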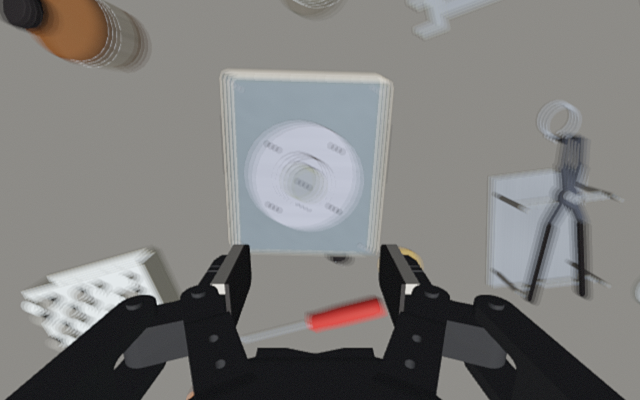

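The arm was still settling, so that picture is blurred. It shows the spindle at about (305,182) in the wrist view. I'll take another.

```bash
python3 -m handwheel '[{"tx":0,"ty":0,"tz":0,"roll":0}]' ; python3 shot.py wrist 2
python3 - <<'E'
from h import *;import pickle
d=pickle.load(open('pics/wrist2.pkl','rb'))
im=d['img'][:,:,::-1];cv2.imwrite('pics/crop2.png',cv2.resize(im[100:260,220:400],(720,640)[:2] if 0 else (675,600),interpolation=cv2.INTER_CUBIC))
W=cloud(d);s=np.zeros((400,640),bool);s[100:260,230:380]=1
for lo,hi in((.108,.116),(.098,.107),(.088,.097)):
    m=s&(W[...,2]>lo)&(W[...,2]<hi);print(lo,m.sum(),np.nanmean(W[m],0).round(4),np.nanmedian(W[m],0).round(4), (W[m].max(0)+W[m].min(0)).round(4)/2)
E
```

```text
clock: 1.58
eef_pos: [0.6018, -0.0182, 0.2297]
orientation: [3.141, 0.003, -0.199]
contact_force: [0.3, 0.1, 0.1]
opening: 0.0617
1.625 [ 0.6014 -0.0195  0.2305] [ 3.141e+00  1.400e-03 -2.012e-01] [0.3 0.2 0.3] 0.0618
0.108 1043 [ 0.6082 -0.0148  0.1117] [ 0.6084 -0.0149  0.1119] [ 0.60745 -0.0146   0.11105]
0.098 1021 [ 0.6099 -0.0152  0.1033] [ 0.6129 -0.0158  0.1034] [ 0.6056  -0.0145   0.10245]
0.088 6943 [ 0.6106 -0.0152  0.0914] [ 0.6138 -0.0162  0.0914] [ 0.6075  -0.01445  0.0926 ]
```

View pics/crop2.png

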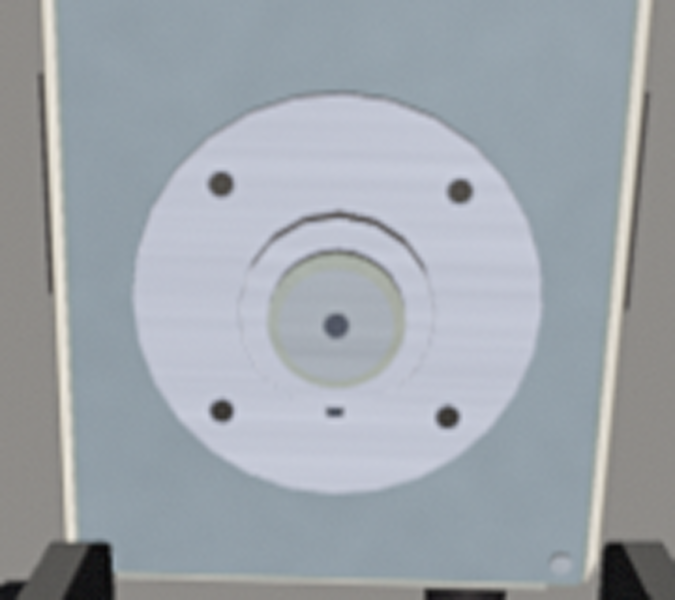

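```bash
python3 -m handwheel '[{"tx":0.5,"ty":-0.5,"tz":4,"roll":0},{"tx":0.5,"ty":-0.5,"tz":9,"roll":0},{"tx":0.5,"ty":-0.5,"tz":12,"roll":0},{"tx":0.5,"ty":-0.5,"tz":12.5,"roll":0},{"tx":0.5,"ty":-0.5,"tz":12.5,"roll":0}]' ; python3 shot.py wrist 3
```

```text
clock: 2.25
eef_pos: [0.6077, -0.0167, 0.1079]
orientation: [-3.142, -0.002, -0.203]
contact_force: [0.7, -0.2, 0.1]
opening: 0.0616
2.3 [ 0.6082 -0.0165  0.1086] [-3.1414 -0.0033 -0.2031] [ 0.1 -0.2  0.4] 0.062
```

View pics/wrist3.png

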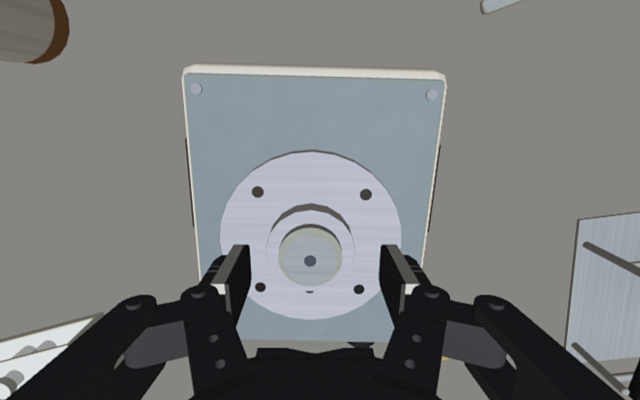

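The spindle (310,260) is centred between the fingers (250 and 380), so I can press now.

```bash
python3 -m handwheel '[{"tx":0,"ty":-0.1,"tz":1,"roll":0},{"tx":0,"ty":-0.1,"tz":1.7,"roll":0},{"tx":0,"ty":-0.1,"tz":2,"roll":0}]'; python3 -m handwheel '[{"tx":0,"ty":0,"tz":0.2,"roll":0},{"tx":0,"ty":0,"tz":0.3,"roll":0}]'
```

```text
clock: 2.68
eef_pos: [0.6073, -0.0147, 0.0856]
orientation: [3.141, 0.001, -0.202]
contact_force: [-2.0, 0.1, 7.5]
opening: 0.0617
clock: 2.92
eef_pos: [0.6074, -0.0147, 0.0845]
orientation: [3.141, 0.001, -0.202]
contact_force: [-6.2, 0.4, 7.2]
opening: 0.0617
```

```bash
for i in 1 ; do python3 -m handwheel '[{"tx":0,"ty":0,"tz":0.15,"roll":0},{"tx":0,"ty":0,"tz":0.3,"roll":0}]'; python3 -m handwheel '[{"tx":0,"ty":0,"tz":0.15,"roll":0}]';python3 -m handwheel '[{"tx":0,"ty":0,"tz":0.1,"roll":0}]'; done
```

```text
clock: 3.18
eef_pos: [0.6075, -0.0147, 0.0818]
orientation: [3.141, 0.0, -0.202]
contact_force: [-5.8, 0.9, 8.2]
opening: 0.0619
clock: 3.3
eef_pos: [0.6076, -0.0147, 0.0804]
orientation: [3.141, -0.0, -0.202]
contact_force: [-9.1, 1.6, 19.1]
opening: 0.062
clock: 3.42
eef_pos: [0.6076, -0.0147, 0.0804]
orientation: [3.141, -0.0, -0.202]
contact_force: [-12.1, 1.4, 18.6]
opening: 0.062
```

```bash
python3 -m handwheel '[{"tx":0,"ty":0,"tz":0.1,"roll":0},{"tx":0,"ty":0,"tz":0.1,"roll":0}]';python3 -m handwheel '[{"tx":0,"ty":0,"tz":0.1,"roll":0},{"tx":0,"ty":0,"tz":0.1,"roll":0}]'
```

```text
clock: 3.68
eef_pos: [0.6076, -0.0147, 0.0804]
orientation: [3.141, -0.001, -0.202]
contact_force: [-13.3, 1.2, 19.2]
opening: 0.0618
clock: 3.92
eef_pos: [0.6076, -0.0147, 0.0804]
orientation: [3.141, -0.001, -0.202]
contact_force: [-16.3, 1.1, 25.3]
opening: 0.062
```

```bash
python3 -m handwheel '[{"tx":0,"ty":0,"tz":-2,"roll":0},{"tx":0,"ty":0,"tz":-6,"roll":0},{"tx":0,"ty":0,"tz":-11,"roll":0},{"tx":0,"ty":0,"tz":-15,"roll":0},{"tx":0,"ty":0,"tz":-15,"roll":0},{"tx":0,"ty":0,"tz":-15,"roll":0}]';python3 shot.py wrist 4
python3 - <<'E'
from h import *;import pickle
d=pickle.load(open('pics/wrist4.pkl','rb'))
W=cloud(d);s=np.zeros((400,640),bool);s[100:290,230:380]=1
for lo,hi in((.108,.116),(.094,.105),(.080,.093)):
    m=s&(W[...,2]>lo)&(W[...,2]<hi);print(lo,m.sum(),np.nanmean(W[m],0).round(4),np.nanmedian(W[m],0).round(4), (W[m].max(0)+W[m].min(0)).round(4)/2)
E
```

```text
clock: 4.68
eef_pos: [0.6075, -0.0148, 0.225]
orientation: [3.141, 0.001, -0.202]
contact_force: [-0.0, 0.1, -0.5]
opening: 0.0618
4.725 [ 0.6072 -0.0147  0.2242] [ 3.1412e+00  2.4000e-03 -2.0210e-01] [-0.4 -0.2  0.1] 0.062
0.108 1064 [ 0.6084 -0.0148  0.1117] [ 0.6086 -0.0148  0.1119] [ 0.6075  -0.01455  0.11125]
0.094 938 [ 0.6116 -0.0154  0.0981] [ 0.6154 -0.0163  0.0981] [ 0.60595 -0.01435  0.0995 ]
0.08 6828 [ 0.6108 -0.0152  0.0862] [ 0.6143 -0.016   0.0862] [ 0.6074 -0.0145  0.0865]
```

View pics/wrist4.png

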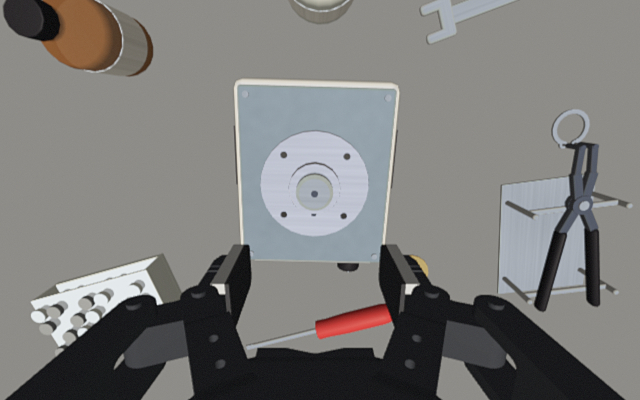

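The pressing force held at 25 N with no movement. The disc face now measures 0.0862, and the spindle top is 13.6 mm above the hub, where 14 mm means home. The flange is therefore fully home. Next I go above the black pliers.

```bash
python3 -m handwheel '[{"tx":-1.3,"ty":5,"tz":0,"roll":-0.05},{"tx":-2.8,"ty":11,"tz":0,"roll":-0.12},{"tx":-4.4,"ty":17,"tz":0,"roll":-0.12},{"tx":-6,"ty":23,"tz":0.5,"roll":-0.12},{"tx":-7.5,"ty":27,"tz":1,"roll":-0.12},{"tx":-7.9,"ty":28.3,"tz":1.5,"roll":-0.12},{"tx":-7.9,"ty":28.3,"tz":1.5,"roll":-0.12},{"tx":-7.9,"ty":28.3,"tz":1.5,"roll":-0.12}]' -1; python3 shot.py wrist 5
```

```text
clock: 5.72
eef_pos: [0.4741, -0.275, 0.2106]
orientation: [-3.141, 0.0, -0.081]
contact_force: [0.3, -0.4, 0.3]
opening: 0.0849
5.775 [ 0.4742 -0.275   0.2108] [-3.1413e+00 -1.0000e-04 -8.0300e-02] [-0.2  0.7  0.8] 0.0855
```

View pics/wrist5.png

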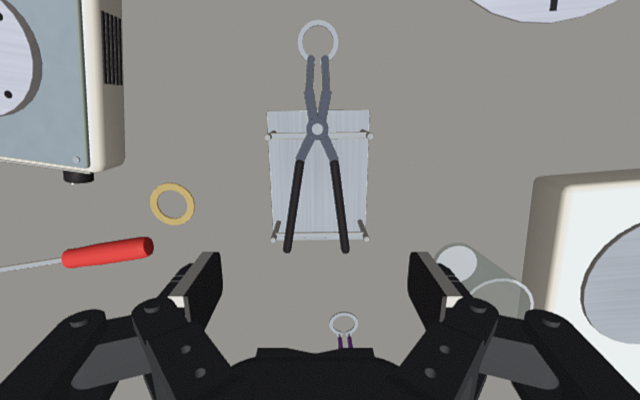

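The wrist view shows the black pliers: ring (318,40), pivot (317,129), handle ends (288,250) and (346,250). The rest rods are at rows 135 and 237. I'll measure from this picture.

```bash
cat > pl.py <<'E'
from h import *;import pickle,sys
d=pickle.load(open(f'pics/wrist{sys.argv[1]}.pkl','rb'))
im=d['img'];W=cloud(d);g=im.max(2)
print('pivot',ray(d,(317,129),.060), 'cloud',W[129,317])
# left/right handle mid edges using rays on z=.059 plane
m=(g<70).astype(np.uint8);m[:150]=0;m[252:]=0;m[:,:270]=0;m[:,365:]=0
n,l,st,c=cv2.connectedComponentsWithStats(m)
L=[]
for i in range(1,n):
    if st[i,4]<200:continue
    v,u=np.nonzero(l==i);P=np.array([ray(d,(a,b),.058) for a,b in zip(u,v)])
    f=cv2.fitLine(P[:,:2].astype(np.float32),cv2.DIST_L2,0,.01,.01).ravel();L.append(f)
    print(st[i],'yaw',np.arctan(f[1]/f[0]),'ctr',f[2:],'xr',P[:,0].min(),P[:,0].max(),'z',np.nanmedian(W[v,u,2]))
y=[np.arctan(f[1]/f[0]) for f in L[:2]];print('mid yaw',np.mean(y))
A=np.array([[L[0][0],-L[1][0]],[L[0][1],-L[1][1]]]);t=np.linalg.solve(A,L[1][2:]-L[0][2:]);print('apex',L[0][2:]+t[0]*L[0][:2])
# rods row
E
python3 pl.py 5
```

```text
pivot [ 0.52433978 -0.28140818  0.06      ] cloud [ 0.52417771 -0.28140781  0.05785023]
[283 160  21  92 712] yaw -0.23782054 ctr [ 0.452069   -0.25216016] xr 0.40407917795145537 0.49717661370180477 z 0.058585764982859445
[330 160  19  92 727] yaw 0.063397296 ctr [ 0.44869372 -0.29763627] xr 0.39926725027216015 0.49446926937090363 z 0.05849509215165355
mid yaw -0.087211624
apex [ 0.60003656 -0.28802866]
```

```bash
python3 -m handwheel '[{"tx":-1.1,"ty":0.2,"tz":3,"roll":0.005},{"tx":-1.1,"ty":0.2,"tz":8,"roll":0.005},{"tx":-1.1,"ty":0.2,"tz":11,"roll":0.005},{"tx":-1.1,"ty":0.2,"tz":12,"roll":0.005},{"tx":-1.1,"ty":0.2,"tz":12,"roll":0.005}]'; python3 shot.py wrist 6
```

```text
clock: 6.4
eef_pos: [0.4628, -0.2769, 0.0913]
orientation: [3.141, -0.0, -0.086]
contact_force: [0.1, 0.0, -0.7]
opening: 0.0853
6.45 [ 0.4632 -0.2773  0.0922] [ 3.1406e+00 -1.8000e-03 -8.6400e-02] [ 0.6  0.2 -0.3] 0.0855
```

View pics/wrist6.png

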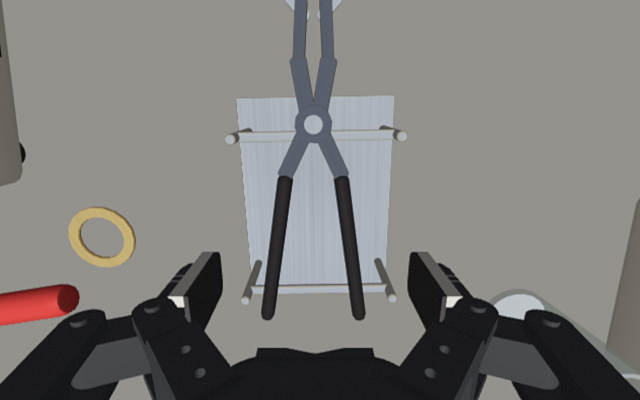

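Run:
```python
from h import *;import pickle
d=pickle.load(open('pics/wrist6.pkl','rb'))
for uv,z in(((313.5,124),.06),((268,316),.055),((359,316),.055),((230,139),.057),((402,136),.057),((246,299),.057),((392,297),.057)):print(uv,ray(d,uv,z).round(4))
```

```text
(313.5, 124) [ 0.5248 -0.282   0.06  ]
(268, 316) [ 0.403 -0.241  0.055]
(359, 316) [ 0.3978 -0.3013  0.055 ]
(230, 139) [ 0.5205 -0.2352  0.057 ]
(402, 136) [ 0.514  -0.3301  0.057 ]
(246, 299) [ 0.4184 -0.2289  0.057 ]
(392, 297) [ 0.4119 -0.323   0.057 ]
```

```bash
python3 -m handwheel '[{"tx":0,"ty":0,"tz":3,"roll":0},{"tx":0,"ty":0,"tz":5,"roll":0},{"tx":0,"ty":0,"tz":6,"roll":0},{"tx":0,"ty":0,"tz":6,"roll":0}]'; python3 -m handwheel '[{"tx":0,"ty":0,"tz":0,"roll":0},{"tx":0,"ty":0,"tz":0,"roll":0},{"tx":0,"ty":0,"tz":0,"roll":0},{"tx":0,"ty":0,"tz":0,"roll":0},{"tx":0,"ty":0,"tz":0,"roll":0},{"tx":0,"ty":0,"tz":0,"roll":0}]' 1 60;python3 shot.py wrist 7
```

```text
clock: 6.95
eef_pos: [0.4627, -0.2774, 0.0315]
orientation: [3.141, -0.001, -0.087]
contact_force: [0.3, -0.2, -0.6]
opening: 0.0853
clock: 7.7
eef_pos: [0.4645, -0.2785, 0.0337]
orientation: [3.138, -0.006, -0.087]
contact_force: [3.1, 0.8, 7.1]
opening: 0.0299
7.75 [ 0.4645 -0.2785  0.0337] [ 3.1384 -0.0063 -0.0871] [ 3.9 -0.1  8.5] 0.03
```

View pics/wrist7.png

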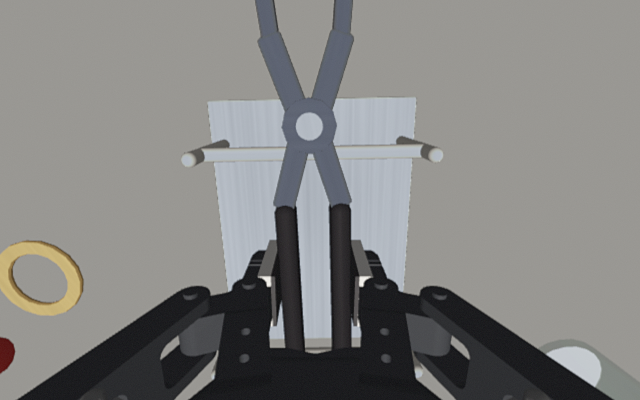

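The handles are now parallel in the pads (opening 30 mm). I'll firm the grip and lift straight up.

```bash
python3 -m handwheel '[{"tx":0,"ty":0,"tz":0,"roll":0},{"tx":0,"ty":0,"tz":-0.3,"roll":0},{"tx":0,"ty":0,"tz":-1.5,"roll":0},{"tx":0,"ty":0,"tz":-4,"roll":0},{"tx":0,"ty":0,"tz":-7,"roll":0},{"tx":0,"ty":0,"tz":-10,"roll":0},{"tx":0,"ty":0,"tz":-12,"roll":0},{"tx":0,"ty":0,"tz":-12,"roll":0},{"tx":0,"ty":0,"tz":-12,"roll":0}]' 1 90;python3 shot.py wrist 8; python3 shot.py top 8; python3 shot.py side 8
```

```text
clock: 8.88
eef_pos: [0.4617, -0.2769, 0.1496]
orientation: [-3.141, 0.002, -0.087]
contact_force: [0.8, -0.3, -2.8]
opening: 0.0287
8.925 [ 0.4616 -0.2769  0.1493] [-3.1403e+00  2.4000e-03 -8.7300e-02] [-0.9  0.1 -2.3] 0.0294
8.975 [ 0.4617 -0.2769  0.1493] [-3.1403e+00  2.4000e-03 -8.7200e-02] [ 1.   0.1 -2.1] 0.0292
9.025 [ 0.4618 -0.2769  0.1495] [-3.1405e+00  2.1000e-03 -8.7200e-02] [-0.1  0.2 -1. ] 0.0291
```

View pics/wrist8.png

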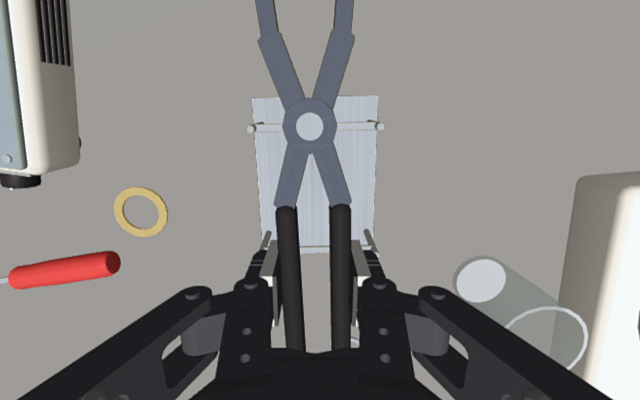

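View pics/top8.png

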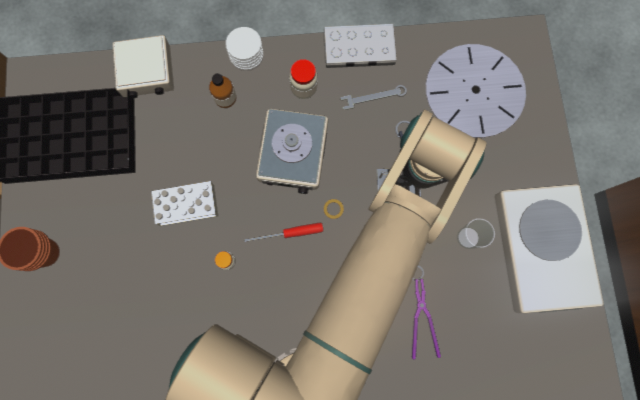

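View pics/side8.png

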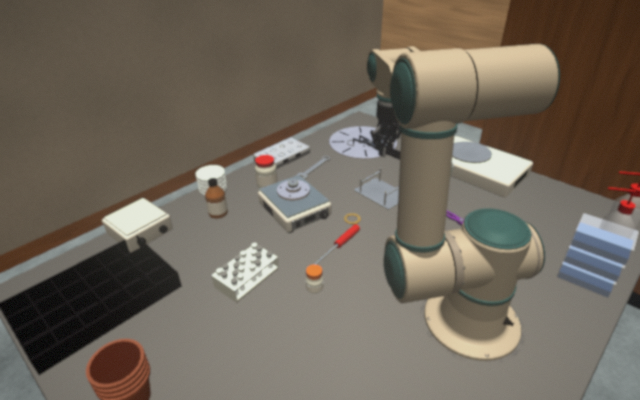

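Wrist view: pivot at (309,126), the same before and after the lift, so there's no slip. The purple pliers and the other things are undisturbed. The top camera can't see the ring while the arm points this way, so I'll approach the spindle from its -y side with the pliers pointing +y. First I'll measure the pliers' pose in the tool.

```bash
cat > pt.py <<'E'
from h import *;import pickle,sys
from scipy.spatial.transform import Rotation as R
d=pickle.load(open('pics/wrist8.pkl','rb'));tcp=np.array([.4617,-.2769,.1494]);yaw=-.0872
T=R.from_euler('xyz',[np.pi,0,yaw]).as_matrix()
W=(cloud(d)-tcp)@T   # tool frame
im=d['img'].astype(int)
for uv in((309,126),(287,215),(341,215),(288,300),(341,300),(267,60),(343,60),(264,10),(346,10)):print(uv,(W[uv[1],uv[0]]*1000).round(1))
# handles masks
g=im.max(2);m=(g<60).astype(np.uint8);m[:212]=0;m[345:]=0;m[:,:270]=0;m[:,360:]=0
# steel jaws region
for name,sl in(('L',(278,300)),('Rr',(330,352))):
    for r in (220,240,260,280,300,320):
        row=[u for u in range(*sl) if W[r,u,2]<.02 and g[r,u]<75]
        if row:print(name,r,row[0],row[-1],(W[r,row].mean(0)*1000).round(1))
cv2.imwrite('pics/c8.png',cv2.resize(d['img'][0:350,230:390,::-1],(366,800)))
E
python3 pt.py
```

```text
(309, 126) [ 64.7  -1.6 -22.5]
(287, 215) [ 30.  -10.5 -23.8]
(341, 215) [ 29.9  11.1 -23.5]
(288, 300) [ -8.9 -11.  -24.4]
(341, 300) [ -9.3  12.  -23.7]
(267, 60) [ 87.7 -16.7 -19.7]
(343, 60) [ 87.7  10.7 -19.7]
(264, 10) [103.7 -17.1 -19.1]
(346, 10) [103.5  11.3 -20. ]
L 220 278 296 [ 27.8 -10.6 -23.6]
L 240 278 298 [ 19.  -10.4 -23.5]
L 260 278 299 [ 10.  -10.4 -23.7]
L 280 278 299 [  1.  -10.5 -24.6]
L 300 278 299 [ -8.5 -10.7 -24.9]
L 320 278 299 [-18.7 -10.  -24.9]
Rr 220 330 350 [ 27.6  10.8 -23. ]
Rr 240 330 350 [ 18.8  10.9 -22.9]
Rr 260 330 351 [ 10.   11.3 -23.6]
Rr 280 330 351 [  0.8  11.5 -24. ]
Rr 300 331 351 [ -8.6  11.9 -24.8]
Rr 320 331 351 [-19.3  12.2 -24.1]
```

View pics/c8.png

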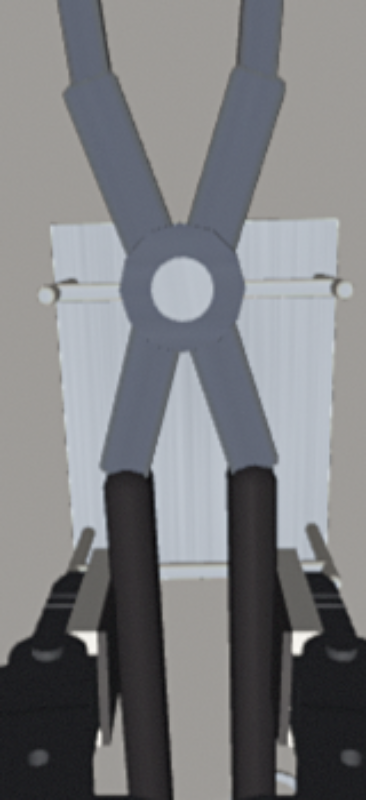

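```bash
cat >> pt.py <<'E'
print('---')
Wd=cloud(d);m=(abs(Wd[...,2])<.012)&(im.min(2)>120)&(im.max(2)-im.min(2)<25)
m[:,:140]=0;m[:,450:]=0
P=W[m];A=np.c_[P[:,:2],np.ones(len(P))];c,_,_,_=np.linalg.lstsq(A,P[:,2],rcond=None);r=P[:,2]-A@c
k=abs(r)<.004;c,_,_,_=np.linalg.lstsq(A[k],P[k,2],rcond=None);print('bench slope in tool x,y',c,k.sum())
# handle/jaws slopes using tops only
for n,(u0,u1) in dict(L=(281,297),R=(334,349)).items():
    q=W[215:335,u0:u1].reshape(-1,3);q=q[q[:,2]<-.02];A=np.c_[q[:,0],np.ones(len(q))];print(n,np.linalg.lstsq(A,q[:,2],rcond=None)[0])
q=W[118:134,302:317].reshape(-1,3);print('pivot z',np.median(q,0))
E
python3 pt.py|sed -n '/---/,$p'
```

```text
---
bench slope in tool x,y [ 0.00130874 -0.00053351  0.14874411] 73114
L [ 0.01406146 -0.02399962]
R [ 0.01379496 -0.02381583]
pivot z [nan nan nan]
```

```bash
python3 -m handwheel '[{"tx":0.6,"ty":-0.7,"tz":-0.5,"roll":-0.08},{"tx":1.8,"ty":-2,"tz":-1.2,"roll":-0.23},{"tx":3.2,"ty":-3.4,"tz":-2,"roll":-0.4},{"tx":4.6,"ty":-4.8,"tz":-2.5,"roll":-0.57},{"tx":6,"ty":-6.3,"tz":-2.5,"roll":-0.74},{"tx":7.4,"ty":-7.8,"tz":-2.5,"roll":-0.91},{"tx":8.8,"ty":-9.3,"tz":-2.5,"roll":-1.08},{"tx":10.2,"ty":-10.8,"tz":-2.5,"roll":-1.25},{"tx":11.6,"ty":-12.3,"tz":-2.5,"roll":-1.42},{"tx":12.5,"ty":-13.3,"tz":-2.5,"roll":-1.53}]'; python3 -m handwheel '[{"tx":0,"ty":0.05,"tz":0,"roll":-0.05},{"tx":0,"ty":0.05,"tz":0,"roll":-0.057},{"tx":0,"ty":0.05,"tz":0,"roll":-0.057}]';python3 shot.py wrist 9; python3 shot.py top 9; python3 shot.py side 9
```

```text
clock: 10.28
eef_pos: [0.5987, -0.1549, 0.1747]
orientation: [-3.14, -0.0, 1.448]
contact_force: [0.6, 0.0, -1.1]
opening: 0.0292
clock: 10.65
eef_pos: [0.5987, -0.1558, 0.1753]
orientation: [-3.141, -0.0, 1.499]
contact_force: [-0.4, -1.0, -2.3]
opening: 0.0288
10.7 [ 0.5987 -0.1559  0.1755] [-3.1412 -0.      1.4988] [-0.2 -0.3 -0.9] 0.0289
10.75 [ 0.5987 -0.1559  0.1756] [-3.1414e+00  1.0000e-04  1.4988e+00] [ 0.2  0.7 -2.3] 0.029
10.8 [ 0.5988 -0.1559  0.1757] [-3.1415e+00  1.0000e-04  1.4990e+00] [-0.7 -0.4 -1.7] 0.029
```

View pics/wrist9.png

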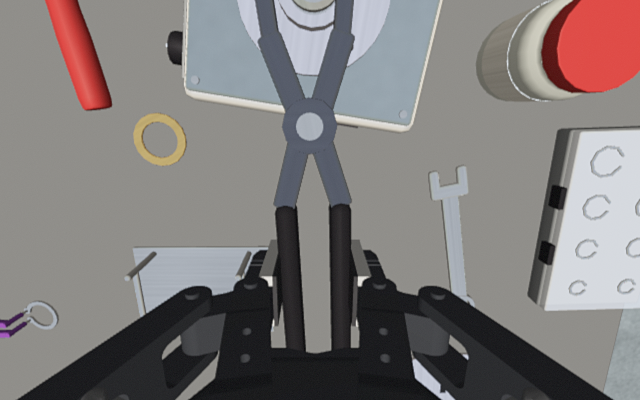

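View pics/top9.png

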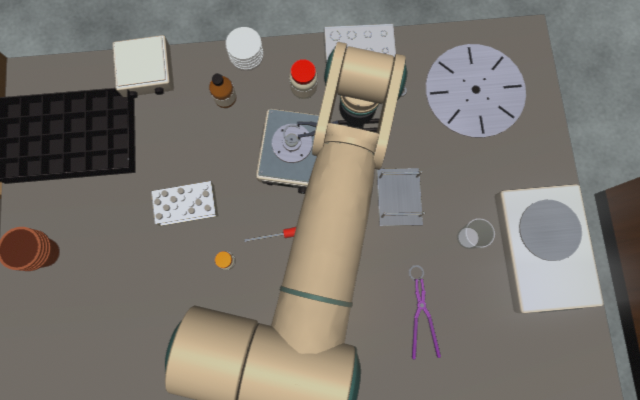

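View pics/side9.png

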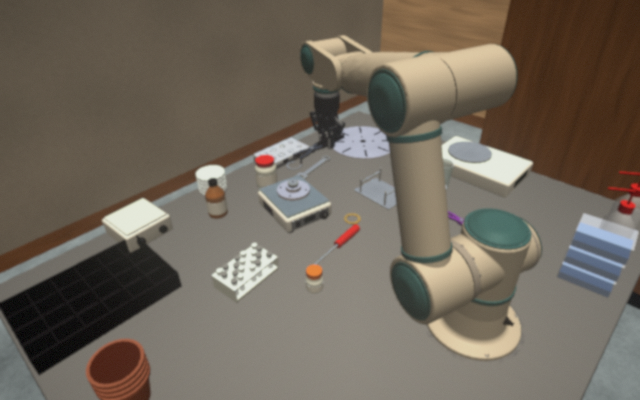

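The ring and spindle are visible to both fixed cameras: around (292,135) in top and (283,170) in side. I'll enlarge both crops.

```bash
cat > cr.py <<'E'
import sys,cv2,pickle,numpy as np
t=sys.argv[1]
a=pickle.load(open(f'pics/top{t}.pkl','rb'))['img'][105:175,255:335,::-1];b=pickle.load(open(f'pics/side{t}.pkl','rb'))['img'][140:220,250:330,::-1]
cv2.imwrite(f'pics/cr{t}.png',np.hstack([cv2.resize(x,(400,350 if i==0 else 400),interpolation=cv2.INTER_CUBIC) if i else cv2.copyMakeBorder(cv2.resize(x,(400,350),interpolation=cv2.INTER_CUBIC),0,50,0,0,0) for i,x in enumerate((a,b))]))
E
python3 cr.py 9
```

```text
(no output)
```

View pics/cr9.png

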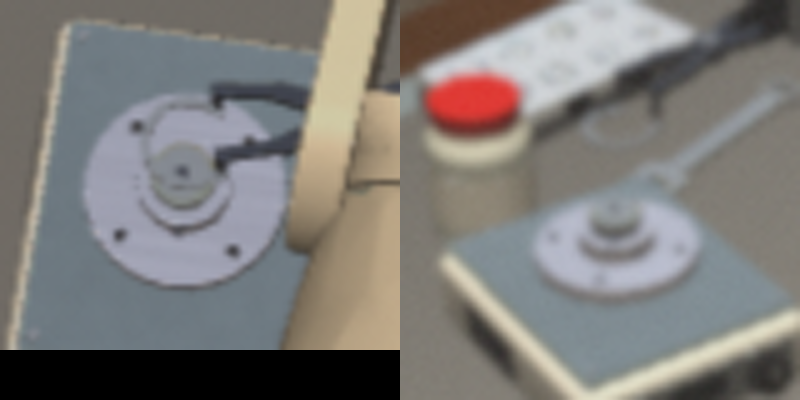

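Run:
```python
from h import *;import pickle
from scipy.spatial.transform import Rotation as R
d=pickle.load(open('pics/wrist8.pkl','rb'));tcp=np.array([.4617,-.2769,.1494]);yaw=-.0872
T=R.from_euler('xyz',[np.pi,0,yaw]).as_matrix();W=(cloud(d)-tcp)@T
m=W[...,2]<.01
m[:,:225]=0;m[:,400:]=0
X=[];Y=[]
K=d['intrinsics'];E=d['extrinsics']
def topl(u,v,z): # intersect ray with tool-plane z
    w=ray(d,(u,v),tcp[2]-z);return (w-tcp)@T
for r in list(range(2,100,7))+list(range(150,235,8)):
    u=np.nonzero(m[r])[0]
    z=-.020 if r<100 else -.0155
    a,b=topl(u[0]-.5,r,z),topl(u[-1]+.5,r,z);
    print(r,u[0],u[-1],'x',(a[0]*1e3).round(1),'w',((b[1]-a[1])*1e3).round(1),'mid',((a[1]+b[1])*500).round(2));X.append(a[0]);Y.append((a[1]+b[1])/2)
p=np.polyfit(X,Y,1);print(p,np.polyval(p,.1377)*1e3)
```

```text
2 255 353 x 105.9 w 33.8 mid -3.17
9 256 352 x 103.8 w 33.4 mid -3.19
16 257 352 x 101.7 w 33.2 mid -3.04
23 259 351 x 99.5 w 32.3 mid -2.88
30 260 350 x 97.3 w 31.8 mid -2.9
37 260 354 x 95.1 w 33.4 mid -2.22
44 258 353 x 92.9 w 34.0 mid -2.76
51 261 350 x 90.6 w 32.0 mid -2.78
58 264 348 x 88.3 w 30.4 mid -2.62
65 266 346 x 86.0 w 29.2 mid -2.64
72 269 344 x 83.6 w 27.5 mid -2.47
79 272 342 x 81.2 w 25.9 mid -2.31
86 275 339 x 78.8 w 23.8 mid -2.32
93 278 337 x 76.4 w 22.1 mid -2.15
150 286 335 x 54.8 w 20.1 mid -1.19
158 284 337 x 51.5 w 21.9 mid -1.2
166 282 340 x 48.2 w 24.1 mid -1.01
174 280 342 x 44.9 w 25.9 mid -1.02
182 278 345 x 41.5 w 28.2 mid -0.82
190 277 348 x 38.1 w 30.0 mid -0.41
198 275 350 x 34.6 w 32.0 mid -0.42
206 274 349 x 31.1 w 32.2 mid -0.85
214 275 350 x 27.5 w 32.5 mid -0.43
222 275 350 x 23.8 w 32.7 mid -0.43
230 276 350 x 20.1 w 32.5 mid -0.22
[-0.0354271   0.00058734] -4.290973506745214
```

Run:
```python
from h import *;import pickle
for n in('side','top'):
    d=pickle.load(open(f'pics/{n}9.pkl','rb'));W=cloud(d)
    m=(W[...,2]>.135)&(W[...,2]<.2)&(abs(W[...,0]-.607)<.05)&(W[...,1]>-.075)&(W[...,1]<.03)
    v,u=np.nonzero(m);o=np.argsort(-W[m][:,1])
    print(n,m.sum(),proj(d,(.6044,-.0183,.165)))
    for i in o[::max(1,len(o)//45)]:print((u[i],v[i]),(W[v[i],u[i]]*1e3).round(1),end=' ')
    print()
```

```text
side 143 [293.22396006 165.72457152]
(np.int64(289), np.int64(169)) [600.8   2.  164.4] (np.int64(289), np.int64(168)) [601.4   1.3 167.2] (np.int64(290), np.int64(168)) [ 5.990e+02 -4.000e-01  1.675e+02] (np.int64(287), np.int64(166)) [613.8  -2.4 167.4] (np.int64(295), np.int64(169)) [584.   -6.1 167.7] (np.int64(288), np.int64(164)) [619.  -11.2 168.2] (np.int64(298), np.int64(169)) [578.3 -12.6 167.1] (np.int64(298), np.int64(168)) [583.5 -17.6 166.1] (np.int64(289), np.int64(163)) [622.8 -18.8 166.7] (np.int64(300), np.int64(167)) [580.3 -22.7 168.5] (np.int64(301), np.int64(167)) [580.3 -26.6 166.7] (np.int64(293), np.int64(157)) [613.8 -27.8 186.7] (np.int64(292), np.int64(163)) [621. -29. 163.] (np.int64(300), np.int64(159)) [586.  -29.5 190.1] (np.int64(300), np.int64(161)) [587.5 -30.5 182.4] (np.int64(301), np.int64(163)) [583.9 -30.8 176.9] (np.int64(300), np.int64(158)) [587.7 -31.2 192. ] (np.int64(294), np.int64(157)) [613.6 -31.6 185.2] (np.int64(302), np.int64(159)) [580.3 -32.  191.2] (np.int64(302), np.int64(165)) [582.  -32.6 170.2] (np.int64(301), np.int64(160)) 
[... 3094 characters left out ...]
), np.int64(124)) [614.5 -54.  192.9] (np.int64(308), np.int64(124)) [614.3 -56.3 192.9] (np.int64(309), np.int64(133)) [591.7 -56.6 196.1] (np.int64(309), np.int64(122)) [616.8 -58.8 198.4] (np.int64(311), np.int64(135)) [586.3 -60.6 196.8] (np.int64(311), np.int64(132)) [592.6 -61.2 199.1] (np.int64(311), np.int64(123)) [615.3 -63.2 195. ] (np.int64(312), np.int64(125)) [610.5 -65.  194.7] (np.int64(313), np.int64(133)) [590.5 -65.5 197.3] (np.int64(313), np.int64(125)) [609.5 -67.2 196.9] (np.int64(314), np.int64(133)) [591.3 -67.9 194.3] (np.int64(314), np.int64(125)) [609.2 -69.4 197.1] (np.int64(315), np.int64(126)) [607.6 -71.6 194.3] (np.int64(316), np.int64(126)) [606.3 -73.7 197.6]
```

```bash
cat > ring.py <<'E'
from h import *;import pickle,sys
from scipy.optimize import least_squares
t=sys.argv[1];zl,zh=float(sys.argv[2]),float(sys.argv[3]);x0,y0=float(sys.argv[4]),float(sys.argv[5])
for n in('side','top'):
    d=pickle.load(open(f'pics/{n}{t}.pkl','rb'));W=cloud(d)
    r=np.hypot(W[...,0]-x0,W[...,1]-y0)
    m=(W[...,2]>zl)&(W[...,2]<zh)&(r<.027)&(r>.014)&(W[...,1]-y0>-.014);P=W[m]
    f=least_squares(lambda p:np.hypot(P[:,0]-p[0],P[:,1]-p[1])-.0195,[x0,y0],loss='soft_l1',f_scale=.002)
    A=np.c_[P[:,:2]-f.x,np.ones(len(P))];c=np.linalg.lstsq(A,P[:,2],rcond=None)[0]
    m2=(W[...,2]>.108)&(W[...,2]<.116)&(np.hypot(W[...,0]-.607,W[...,1]+.0147)<.016)
    print(n,m.sum(),'ring',f.x.round(4),'z,slopes',c.round(4),'spindle',m2.sum(),W[m2].mean(0).round(4))
E
python3 ring.py 9 .155 .176 .6044 -.0183
```

```text
side 39 ring [ 0.601  -0.0184] z,slopes [-0.0375 -0.0404  0.167 ] spindle 39 [ 0.605  -0.0131  0.1108]
top 78 ring [ 0.6044 -0.0188] z,slopes [-0.0086 -0.0137  0.1687] spindle 83 [ 0.608  -0.015   0.1121]
```

Both depth fits put the ring about 3.5 mm short in x and about 4 mm short in y of the spindle. That agrees with the wrist-based prediction. The ring slope is about 0.01 rad. I'll correct that and come down to just above the spindle top.

```bash
python3 -m handwheel '[{"tx":0.2,"ty":0.15,"tz":0.5,"roll":0},{"tx":0.4,"ty":0.31,"tz":1.5,"roll":0},{"tx":0.4,"ty":0.31,"tz":2.8,"roll":0},{"tx":0.4,"ty":0.31,"tz":4,"roll":0},{"tx":0.4,"ty":0.31,"tz":4.6,"roll":0},{"tx":0.4,"ty":0.31,"tz":4.7,"roll":0},{"tx":0.4,"ty":0.31,"tz":4.7,"roll":0},{"tx":0.4,"ty":0.31,"tz":4.7,"roll":0}]';python3 shot.py top 10; python3 shot.py side 10;python3 shot.py wrist 10;python3 cr.py 10; python3 ring.py 10 .1145 .13 .6078 -.0148
```

```text
clock: 11.8
eef_pos: [0.6025, -0.1521, 0.1294]
orientation: [3.141, 0.0, 1.5]
contact_force: [-0.3, 0.6, -2.7]
opening: 0.0286
11.85 [ 0.6025 -0.1521  0.1293] [3.1407e+00 3.0000e-04 1.4998e+00] [-0.8 -0.5 -1.7] 0.0291
11.9 [ 0.6025 -0.152   0.1292] [3.1408e+00 3.0000e-04 1.4998e+00] [-0.4  0.5 -1.7] 0.029
11.95 [ 0.6024 -0.152   0.1291] [3.1410e+00 2.0000e-04 1.4998e+00] [ 0.3  0.3 -1.9] 0.029
side 46 ring [ 0.6054 -0.0146] z,slopes [-0.018  -0.0374  0.1207] spindle 26 [ 0.6054 -0.0136  0.1103]
top 74 ring [ 0.6079 -0.015 ] z,slopes [-0.0138 -0.0332  0.123 ] spindle 99 [ 0.6085 -0.0146  0.1122]
```

View pics/cr10.png

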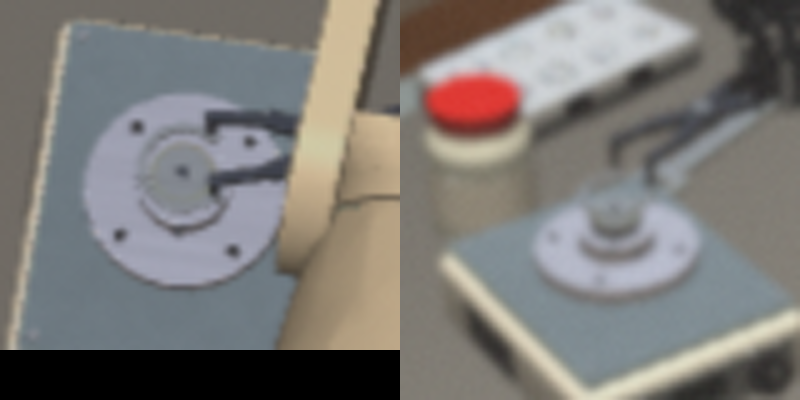

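View pics/wrist10.png

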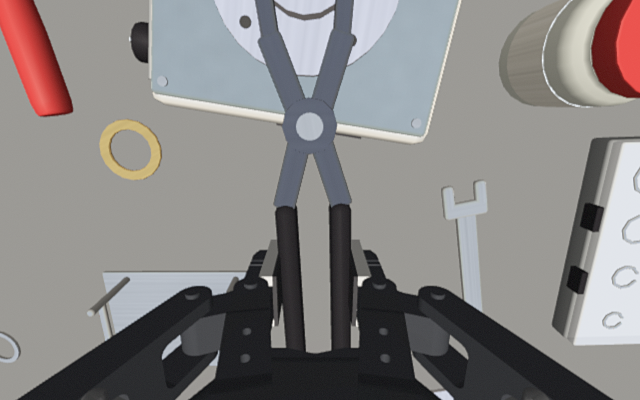

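The ring is centred on the spindle to within about 1 mm in both views: top ring (.6079,-.0150) against spindle (.6080,-.0150), and side differing by 1 mm in y. I'll go down slowly and watch the force.

```bash
python3 -m handwheel '[{"tx":0,"ty":0,"tz":0.3,"roll":0},{"tx":0,"ty":0,"tz":0.6,"roll":0},{"tx":0,"ty":0,"tz":0.8,"roll":0},{"tx":0,"ty":0,"tz":0.8,"roll":0}]';python3 -m handwheel '[{"tx":0,"ty":0,"tz":0.2,"roll":0},{"tx":0,"ty":0,"tz":0.3,"roll":0},{"tx":0,"ty":0,"tz":0.3,"roll":0}]'
```

```text
clock: 12.45
eef_pos: [0.6021, -0.1519, 0.1204]
orientation: [-3.141, -0.0, 1.5]
contact_force: [-0.5, 0.1, -1.6]
opening: 0.0289
clock: 12.82
eef_pos: [0.6022, -0.152, 0.1177]
orientation: [-3.141, 0.0, 1.5]
contact_force: [-0.1, 0.1, -1.8]
opening: 0.029
```

```bash
python3 shot.py top 11; python3 shot.py side 11;python3 cr.py 11; python3 ring.py 11 .1045 .118 .6078 -.0148
```

```text
12.875 [ 0.6023 -0.152   0.1178] [3.1416e+00 1.0000e-04 1.4998e+00] [ 0.3 -0.6 -2.2] 0.0294
12.925 [ 0.6023 -0.152   0.1179] [3.1415e+00 1.0000e-04 1.4998e+00] [ 0.2 -0.4 -2.4] 0.0288
side 54 ring [ 0.6057 -0.015 ] z,slopes [-0.0288 -0.0431  0.1093] spindle 42 [ 0.6057 -0.0126  0.1107]
top 97 ring [ 0.6075 -0.0152] z,slopes [-0.008   0.006   0.1109] spindle 108 [ 0.6076 -0.0145  0.1122]
```

View pics/cr11.png

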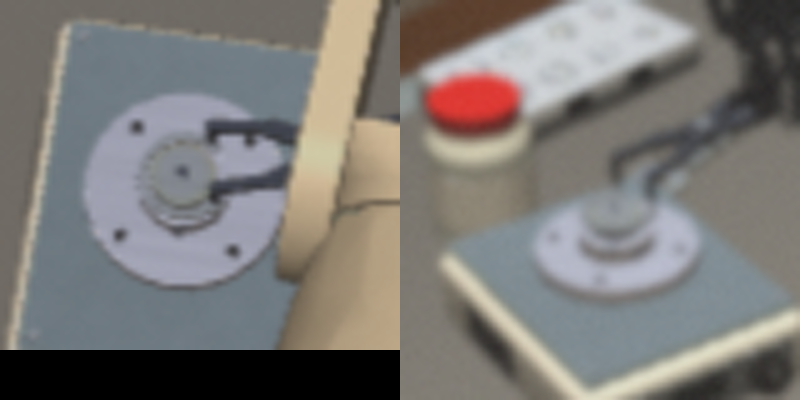

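```bash
python3 -m handwheel '[{"tx":0.04,"ty":0,"tz":0.2,"roll":0},{"tx":0.04,"ty":0,"tz":0.4,"roll":0},{"tx":0.04,"ty":0,"tz":0.5,"roll":0},{"tx":0.04,"ty":0,"tz":0.5,"roll":0}]';python3 -m handwheel '[{"tx":0,"ty":0,"tz":0.1,"roll":0},{"tx":0,"ty":0,"tz":0.1,"roll":0}]';python3 -m handwheel '[{"tx":0,"ty":0,"tz":0.1,"roll":0},{"tx":0,"ty":0,"tz":0.1,"roll":0}]'
```

```text
clock: 13.42
eef_pos: [0.6022, -0.1515, 0.1126]
orientation: [-3.141, 0.0, 1.5]
contact_force: [-0.3, -0.1, -1.6]
opening: 0.0288
clock: 13.68
eef_pos: [0.6023, -0.1516, 0.1118]
orientation: [-3.142, 0.0, 1.5]
contact_force: [0.5, -0.1, -2.4]
opening: 0.0291
clock: 13.92
eef_pos: [0.6023, -0.1516, 0.1107]
orientation: [-3.141, 0.0, 1.5]
contact_force: [1.0, 0.8, -2.4]
opening: 0.0291
```

```bash
python3 -m handwheel '[{"tx":0,"ty":0,"tz":0.05,"roll":0},{"tx":0,"ty":0,"tz":0.05,"roll":0}]';python3 -m handwheel '[{"tx":0,"ty":0,"tz":0.05,"roll":0},{"tx":0,"ty":0,"tz":0.05,"roll":0}]';python3 shot.py top 12; python3 shot.py side 12;python3 shot.py wrist 12;python3 cr.py 12; python3 ring.py 12 .0965 .106 .6078 -.0148
```

```text
clock: 14.18
eef_pos: [0.6023, -0.1516, 0.1103]
orientation: [3.142, 0.0, 1.5]
contact_force: [0.3, -0.4, -2.6]
opening: 0.0291
clock: 14.42
eef_pos: [0.6023, -0.1516, 0.1097]
orientation: [-3.142, 0.0, 1.5]
contact_force: [0.1, -0.5, -2.0]
opening: 0.0292
14.475 [ 0.6023 -0.1516  0.1098] [3.1416e+00 1.0000e-04 1.4998e+00] [ 0.2  0.6 -2.2] 0.0289
14.525 [ 0.6023 -0.1516  0.1098] [3.1416e+00 1.0000e-04 1.4998e+00] [ 0.1 -1.2 -0.7] 0.029
14.575 [ 0.6023 -0.1516  0.1098] [3.1416e+00 1.0000e-04 1.4998e+00] [-0.   0.9 -2.2] 0.029
side 56 ring [ 0.6061 -0.0145] z,slopes [-0.0228 -0.0053  0.1005] spindle 39 [ 0.6044 -0.0133  0.1107]
top 76 ring [ 0.6088 -0.0145] z,slopes [0.042  0.0127 0.1023] spindle 109 [ 0.6072 -0.0147  0.1123]
```

View pics/cr12.png

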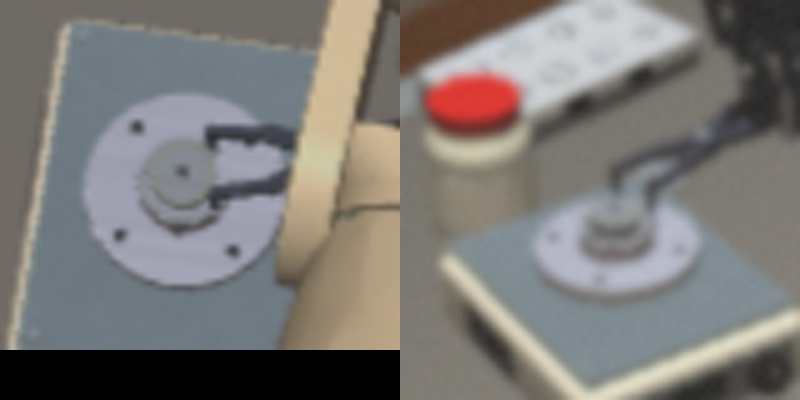

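View pics/wrist12.png

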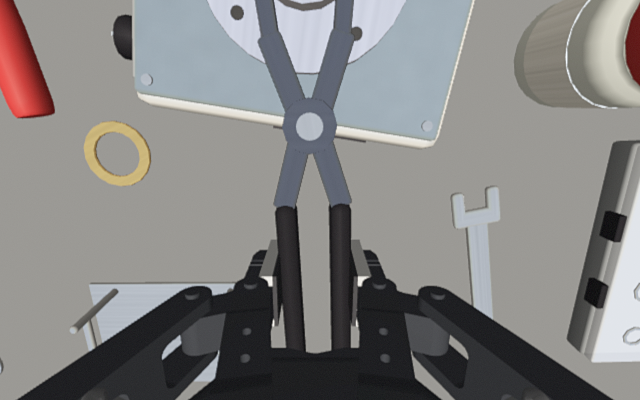

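No contact so far. To pin the height against the hub, I'll touch it lightly and then back off.

```bash
python3 -m handwheel '[{"tx":0,"ty":0,"tz":0.05,"roll":0},{"tx":0,"ty":0,"tz":0.05,"roll":0}]';python3 -m handwheel '[{"tx":0,"ty":0,"tz":0.05,"roll":0},{"tx":0,"ty":0,"tz":0.05,"roll":0}]'
```

```text
clock: 14.82
eef_pos: [0.6023, -0.1516, 0.1092]
orientation: [-3.142, 0.0, 1.5]
contact_force: [-0.8, -0.3, -1.8]
opening: 0.029
clock: 15.08
eef_pos: [0.6023, -0.1515, 0.1087]
orientation: [-3.142, 0.0, 1.5]
contact_force: [0.4, 0.1, -1.4]
opening: 0.0291
```

```bash
python3 -m handwheel '[{"tx":0,"ty":0,"tz":0.05,"roll":0},{"tx":0,"ty":0,"tz":0.05,"roll":0}]'
python3 - <<'E'
from cell import robot
print(robot.sense()['moment'],robot.sense()['contact_force'])
E
python3 -m handwheel '[{"tx":0,"ty":0,"tz":0.05,"roll":0},{"tx":0,"ty":0,"tz":0.05,"roll":0}]'
python3 - <<'E'
from cell import robot
print(robot.sense()['moment'],robot.sense()['contact_force'])
E
```

```text
clock: 15.32
eef_pos: [0.6023, -0.1516, 0.1082]
orientation: [-3.142, 0.0, 1.5]
contact_force: [-0.6, -0.9, -3.3]
opening: 0.0291
[-0.10740109 -0.01004243 -0.03787532] [-0.55951663 -0.90231709 -3.26452159]
clock: 15.58
eef_pos: [0.6023, -0.1516, 0.1078]
orientation: [3.142, 0.0, 1.5]
contact_force: [-0.4, 1.4, -1.7]
opening: 0.0287
[-4.36193039e-02 -7.47819264e-06 -3.52693394e-02] [-0.3902109   1.37731141 -1.73720806]
```

```bash
python3 -m handwheel '[{"tx":0,"ty":0,"tz":0.05,"roll":0},{"tx":0,"ty":0,"tz":0.05,"roll":0}]'; python3 -c "
from cell import robot
print(robot.sense()['moment'])"
python3 -m handwheel '[{"tx":0,"ty":0,"tz":0,"roll":0}]'; python3 -c "
from cell import robot
print(robot.sense()['moment'])"
```

```text
clock: 15.82
eef_pos: [0.6024, -0.1516, 0.1074]
orientation: [3.141, 0.0, 1.5]
contact_force: [0.1, -1.3, -0.7]
opening: 0.029
[-0.03512411 -0.00211802  0.00712737]
clock: 15.95
eef_pos: [0.6023, -0.1516, 0.1074]
orientation: [3.141, 0.0, 1.5]
contact_force: [-0.3, -0.0, -0.7]
opening: 0.0287
[-0.06210286 -0.01016916 -0.00273677]
```

```bash
python3 -m handwheel '[{"tx":0,"ty":0,"tz":0.04,"roll":0},{"tx":0,"ty":0,"tz":0.04,"roll":0}]'; python3 -c "
from cell import robot
print(robot.sense()['moment'])"; python3 shot.py top 13;python3 shot.py side 13; python3 ring.py 13 .0965 .106 .6078 -.0148;python3 cr.py 13
```

```text
clock: 16.2
eef_pos: [0.6023, -0.1516, 0.107]
orientation: [3.141, 0.0, 1.5]
contact_force: [-0.2, 0.5, -1.4]
opening: 0.0287
[-0.02500397  0.02407915  0.01544362]
16.25 [ 0.6023 -0.1516  0.107 ] [3.1415e+00 1.0000e-04 1.4997e+00] [ 0.1 -1.2 -1.2] 0.0288
16.3 [ 0.6023 -0.1516  0.107 ] [3.1414e+00 1.0000e-04 1.4997e+00] [-1.   0.3 -0.6] 0.0288
side 55 ring [ 0.6063 -0.0147] z,slopes [ 0.0161 -0.0436  0.1011] spindle 37 [ 0.6053 -0.0132  0.111 ]
top 87 ring [ 0.609  -0.0149] z,slopes [-0.0043  0.0114  0.1011] spindle 112 [ 0.6077 -0.0148  0.1126]
```

View pics/cr13.png

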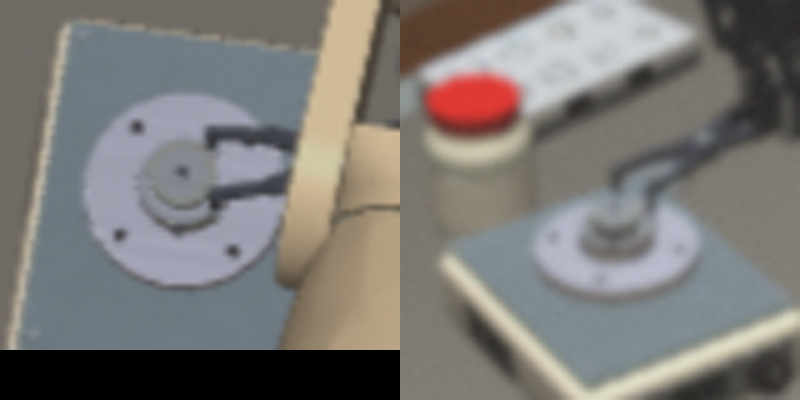

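Fz and the moment have both eased by about 1 N since the descent (Fz −2 to −1 N), so the ring now touches the hub lightly. I'll raise it about 1.2 mm to leave it hanging free in the middle of the groove, then check tilt and settling.

```bash
python3 -m handwheel '[{"tx":0,"ty":0,"tz":-0.06,"roll":0},{"tx":0,"ty":0,"tz":-0.12,"roll":0},{"tx":0,"ty":0,"tz":-0.12,"roll":0},{"tx":0,"ty":0,"tz":-0.12,"roll":0}]'; python3 -c "
from cell import robot
print(robot.sense()['moment'])"; python3 shot.py wrist 14;python3 shot.py top 14;python3 shot.py side 14; python3 ring.py 14 .0965 .106 .6078 -.0148
python3 - <<'E'
from h import *;import pickle
from scipy.spatial.transform import Rotation as R
for t,tcp,yaw in(('8',[.4617,-.2769,.1494],-.0872),('14',[.6023,-.1516,.1082],1.4997)):
    d=pickle.load(open(f'pics/wrist{t}.pkl','rb'));T=R.from_euler('xyz',[np.pi,0,yaw]).as_matrix();W=(cloud(d)-np.array(tcp))@T
    for u0,u1 in((281,297),(334,349)):
        q=W[212:335,u0:u1,:];z=np.nanpercentile(q[...,2],15,axis=1);x=np.nanmedian(q[...,0],axis=1);print(t,np.polyfit(x,z,1).round(4),end=' ')
    m=W[...,2]<.01;m[:,:225]=0;m[:,400:]=0
    if t=='14' or 1:
        u=[np.nonzero(m[r])[0][[0,-1]].tolist() for r in(65,86,166,214)];print(u)
E
```

```text
clock: 16.8
eef_pos: [0.6022, -0.1515, 0.108]
orientation: [-3.141, -0.0, 1.5]
contact_force: [-0.8, 0.1, -1.4]
opening: 0.0291
[-0.07082976  0.01979174  0.02676668]
16.85 [ 0.6023 -0.1515  0.108 ] [-3.1414e+00  1.0000e-04  1.4998e+00] [ 0.   0.9 -1.5] 0.0291
16.9 [ 0.6023 -0.1515  0.108 ] [-3.1415  0.      1.4999] [-0.8 -0.6 -2.4] 0.029
16.95 [ 0.6023 -0.1516  0.1081] [-3.1415e+00  1.0000e-04  1.4998e+00] [ 0.   0.2 -1.6] 0.029
side 55 ring [ 0.605  -0.0149] z,slopes [ 0.0115 -0.0424  0.1012] spindle 41 [ 0.6046 -0.0134  0.1105]
top 76 ring [ 0.6091 -0.0149] z,slopes [ 0.0013 -0.0071  0.1012] spindle 111 [ 0.6076 -0.0143  0.1122]
8 [ 0.0127 -0.0248] 8 [ 0.0133 -0.0244] [[266, 346], [275, 339], [282, 340], [275, 350]]
14 [ 0.0083 -0.0242] 14 [ 0.0082 -0.024 ] [[266, 346], [275, 339], [282, 340], [275, 350]]
```

```bash
python3 -m handwheel '[{"tx":0,"ty":0,"tz":-0.04,"roll":0},{"tx":0,"ty":0,"tz":-0.04,"roll":0},{"tx":0,"ty":0,"tz":-0.04,"roll":0},{"tx":0,"ty":0,"tz":-0.04,"roll":0}]'; python3 shot.py top 15;python3 shot.py side 15; python3 ring.py 15 .0965 .106 .6078 -.0148; python3 -c "
from cell import robot
print(robot.sense()['moment'])"
python3 - <<'E'
import pickle,cv2
d=pickle.load(open('pics/side15.pkl','rb'));cv2.imwrite('pics/s15.png',cv2.resize(d['img'][165:205,265:315,::-1],(750,600),interpolation=cv2.INTER_CUBIC))
E
```

```text
clock: 17.45
eef_pos: [0.6023, -0.1516, 0.1085]
orientation: [3.142, 0.0, 1.5]
contact_force: [0.6, 0.2, -1.9]
opening: 0.0289
17.5 [ 0.6023 -0.1516  0.1085] [-3.1416e+00  1.0000e-04  1.4998e+00] [ 1.2 -1.1 -1.3] 0.0288
17.55 [ 0.6023 -0.1516  0.1085] [-3.1416e+00  1.0000e-04  1.4999e+00] [-0.2  0.4 -2.1] 0.0286
side 60 ring [ 0.6067 -0.0152] z,slopes [-0.0292  0.0164  0.1001] spindle 43 [ 0.6046 -0.0132  0.1106]
top 78 ring [ 0.6088 -0.0145] z,slopes [ 0.0029 -0.0259  0.1013] spindle 108 [ 0.6073 -0.0146  0.1119]
[-0.05269472  0.02001425  0.02442691]
```

View pics/s15.png

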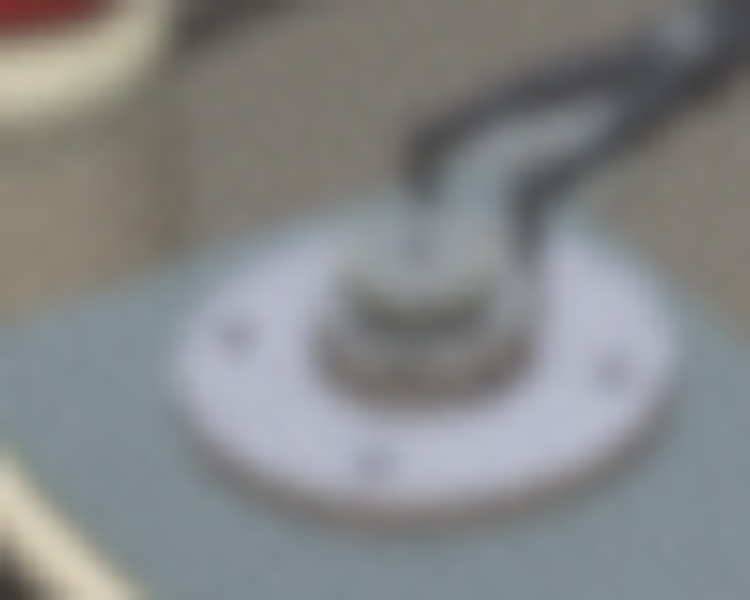

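View pics/top15.png

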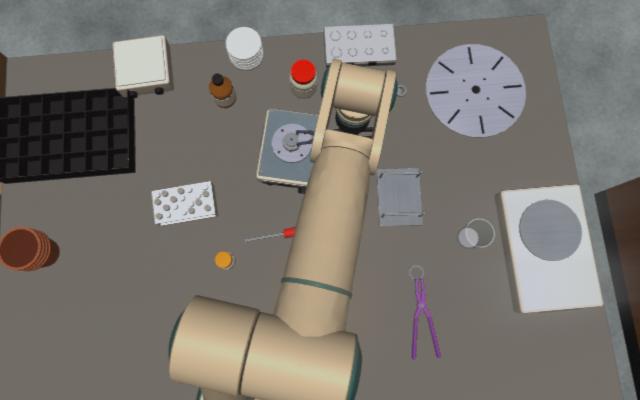

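The ring sits round the spindle just above the hub: (418,330) in the enlarged side crop and (291,140) in top. The tips straddle it and the bystanders are unmoved. Handing in now.

```bash
python3 -c "
from cell import robot
print(robot.close_job());print(robot.sense()['clock'])"
```

```text
the job is handed in; nothing more can be done
None
the job is handed in; nothing more can be done
```

I handed the job in at about 17.6 s: the flange is pressed home, and the squeezed pliers hold the spread ring round the groove, just clear of the hub.

- **Flange:** I pressed the disc on both sides of the hub until it stopped moving, at 25 N. Its upper face then measured 86.2 mm above the bench, against 86 mm when home.
- **Pliers:** I took the black pair from the rest and left the purple look-alike alone. The handles measured about 32.5 mm over their outsides, which is the squeezed stop. The pliers looked unchanged in the wrist camera from the lift to the last wrist picture. They are held at 90 N.
- **Ring position:** It went down over the spindle without measurable side force. I touched the hub with about 1 N, then raised the ring about 1.5 mm so it hangs free. I estimate its mid-height at about 100 mm, against 100.5 mm for the groove middle.
- **Level:** The handles slope about 0.01 rad, nose down.

**Checks that disagreed:**
- **Centring:** The last depth fits put the ring centre 1.5 to 2 mm off the spindle in x. Side view also shows 2 mm in y, where top view shows none. Before the ring went down among the hub and spindle surfaces, both views agreed to about 1 mm. I took the later offsets as disturbed by those surfaces.
- **Tilt from the ring itself:** The fits scatter by about ±0.04 rad, so I relied on the handle slope instead.

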